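Find the stamped parts crate and push it to the dispatch bar

TASK

One of the two lidded parts crates has a ring stamped on its underside: with the fingertips push each crate over towards the robot, so that it lies on its near face with its underside showing to the far side. When both lie so, push the stamped one, still lying, away across the table until its underside is flush against the steel dispatch bar. Nothing is gripped or lifted; leave the other crate lying where it fell, and leave all the other things alone.

Things in the scene. Friction and masses are not known exactly. Their poses are not given: they have to be found in the camera images.
- crate_a: Dark steel parts crate with a fixed bright lid, one of two alike, one left (y > 0) and one right of the robot's x axis; they swap. A closed block 80 deep (x), 130 wide (y), 115 high, with plain near, far and lid faces; two skids 6 high, 12 wide along x (at y = +-57) under it. 0.4 to 0.65 kg. Origin: centre of the underside at skid level, z up to the lid, x away from the robot within 0.15 rad.
- crate_a_heel (a point): Middle of the near bottom edge of crate_a (x = -40, z = 0 in its frame). Pushed towards the robot near the top of its far face (up to about 4 N) the crate pivots on this edge without sliding; past a lean of about 35 degrees it falls over on its near face, and lies with the lid to the robot and the underside to the far side.
- crate_a_foot_left (a point): Point on the underside of crate_a at skid level, 60 mm to +y of its middle (x = 0, y = 60, z = 0 in its frame).
- crate_a_foot_right (a point): The same for crate_a, 60 mm to -y of the middle (x = 0, y = -60, z = 0).
- crate_b: Dark steel parts crate with a fixed bright lid, one of two alike, one left (y > 0) and one right of the robot's x axis; they swap. A closed block 80 deep (x), 130 wide (y), 115 high, with plain near, far and lid faces; two skids 6 high, 12 wide along x (at y = +-57) under it. 0.4 to 0.65 kg. Origin: centre of the underside at skid level, z up to the lid, x away from the robot within 0.15 rad.
- crate_b_heel (a point): Middle of the near bottom edge of crate_b (x = -40, z = 0 in its frame). Pushed towards the robot near the top of its far face (up to about 4 N) the crate pivots on this edge without sliding; past a lean of about 35 degrees it falls over on its near face, and lies with the lid to the robot and the underside to the far side.
- crate_b_foot_left (a point): Point on the underside of crate_b at skid level, 60 mm to +y of its middle (x = 0, y = 60, z = 0 in its frame).
- crate_b_foot_right (a point): The same for crate_b, 60 mm to -y of the middle (x = 0, y = -60, z = 0).
- stamp (a point): Centre of the stamp: a bold white ring 69 mm across with one bar across it, on the underside of one crate (in its middle, 6 mm above that crate's origin); the other's underside is bare. Hidden while the crate stands; seen from above the far side of the table once it lies tipped over.
- dispatch_bar: The dispatch line: a steel flat bar fixed across the table beyond both crates, 30 mm (x) by 660 mm long (y) by 25 mm high. Origin: centre of its underside; y along its length, -x its near side: the near face, towards the crates, lies at x = -15 mm. Turned by up to 0.1 rad.
- tube_offcut: Bystander, loose, to be left alone: round steel tube offcut standing on end between the crates, 38 mm across, 85 mm high. Origin: centre of its underside.
- angle_bracket: Bystander, loose, to be left alone: L-shaped steel bracket between the crates, 80 x 40 mm foot, upright flange 70 mm high. Origin: centre of its underside.
- square_tube: Bystander, loose, to be left alone: square steel tube offcut on end, 50 x 50 x 60 mm, right of the crates. Origin: centre of its underside.
- rod_jar: Bystander, loose, to be left alone: closed jar, 60 mm across, 90 mm high, right of the crates. Origin: centre of its underside.
- spray_can: Bystander, loose, to be left alone: can, 56 mm across, 170 mm high, left of the crates. Origin: centre of its underside.
- wire_brush: Bystander, loose, to be left alone: hand brush lying on the table, left of the crates, origin at the underside of its middle.
Mind the look-alikes: they are no part of the job. Leave any pink or yellow look-alike of the crate_a alone. What is shaped like the crate_b but purple is not meant.

How it is judged:
By the outcome, as a careful person would: the job done as asked, in the order asked, and still so for the second after the job is handed in, with the robot touching nothing.
It also fails if it takes over 54 s, if anything falls off the work surface, if the arm or the gripper's body presses on something with over 40 N, if the wrist force passes 120 N, or if a joint passes its speed limit or range.

ROBOT

A 7-joint arm with a two-finger parallel gripper is mounted at the origin on the work surface. World frame = base frame: x ahead of the robot, y to its left, z up, the work surface at z = 0. Lengths are in m, angles in degrees, forces in N, time in s.
With the tool pointing down it reaches from about 0.425 to 1.025 m from the base axis. Payload 9.4 kg.
Tool frame: the origin (TCP) lies at the centre of the arm's flange, where the gripper is bolted on; the fingertips stand 173 mm ahead of it and the grasp point (between the pads) lies 155 mm ahead of it (r.tcp_to_tips is the distance from the TCP to the fingertips, in m); z points along the fingers, y is the direction in which the jaws open and shut (so a half turn about z gives the same grasp; the last joint's range is limited). The gripper opens to 85 mm and grips with 20 to 120 N. Pads are 22 mm wide; open, the fingers measure 114 mm over their backs; the gripper's body (76 mm by 85 mm) begins 54 mm behind the grasp point. The pads swing forward as they close: fully open they stand 13 mm farther back than shut.
Start: joints at [62.641, 34.337, -0.143, 91.639, 0.103, 54.024, -4.572], TCP at [0.283, -0.668, 0.405] pointing down, gripper open.
Joint ranges: [-147.43, 147.43], [-19.82, 112.94], [-74.19, 73.91], [6.32, 146.72], [-59.91, 239.91], [6.04, 106.73], [-150.56, 150.56]. Speed limits (degrees/s): [127.2, 127.2, 172.46, 172.46, 180, 180, 180].

INTERFACE

Orientations are given as a 3x3 rotation matrix whose columns are the frame's x, y, z axes.
In Python, from bench import r, viewer, job gives the robot as it stands.
- The arm moves only by the tool jog_arm, never from a script. Its argument "series" is a list that holds one entry, the list of rows, each a list of 7 numbers: the finger opening in mm, from 0 to 85.4, then the shift along the world's x, y, z in mm, then the turn, a rotation vector about the world's x, y, z in degrees. A call has 1 to 8 rows; each row shifts and turns the pose as measured when the row begins; what a row does not reach is not made up. A row lasts 1/12 s, in which the tool goes at most 41.7 mm and 7.16 degrees, less where a joint would pass 70% of its speed; a pose out of reach is approached as far as the arm can. A call is refused whole if a number of a shift passes 41.7 or a number of a turn 7.16, either way. A call with a gripper value outside its range is refused whole. The fingers move at their own pace and stop on an object; "force" is the grip in N (left out, the last holds). Time passes only in rows, so rows that do not move let the fingers close. It gives the time, the measured TCP pose, the force and the opening at its end, in the units of the state.
- r.get_state(): the state, without advancing time (a new reading comes with each control period).
- viewer.grab_frame(name): name is "side" or "top"; returns the picture (400x640x3 uint8, blue, green, red); there is no depth.
- viewer.camera_params(name): a dict with "fov_y" (degrees; the focal length in pixels is half the picture's height over the tangent of half this angle, whatever the lens; pixels are square), "cx", "cy" (the principal point, pixels), "extrinsics" (4x4, takes a point from world to camera coordinates). Camera axes: x right, y down, z forward; pixel columns grow to the right and rows downward; lengths in m; the calibration is good to about 2 mm. A picture is of the moment at which its call begins. camera_params takes no time and is no camera call.
- job.job_done(): hands the job in, once; it reports no verdict.
The state is a dict: "time": time; "qpos": joint angles; "qvel": joint speeds; "effort": joint torques, N m; "ee_pos": TCP position; "tcp_rot": TCP orientation; "contact_force": force on the tool from outside, world axes, zero at the start; "torque": the same for the moment, N m; "grip_width": opening from 0.0 (shut) to 1.0 (fully open).
Only numpy, scipy, OpenCV 4.12 (cv2) and the standard library are available. Lean on these libraries where they do the work, as an engineer would, in place of code of your own. Each camera call takes 0.05 s, during which the arm holds its last target.

## Working session

There is one attempt and no reset: what is moved stays moved. The work goes in short steps, Python scripts to look and compute and a tool call to move; the robot and the scene stay as the last step left them, time stands still between calls to the robot, and variables do not carry over. Pictures are saved under pics/ and viewed, and the job is handed in when it is done.

Besides the shell and the picture viewer there is one more tool, called after "Request:" by a JSON object that holds its "api" and its "payload". jog_arm: Moves the arm, as the interface text tells. Its arguments: {"type":"object","properties":{"series":{"type":"array"},"force":{"type":"number"}},"required":["series"]}

```bash
ls; mkdir -p pics; python3 - <<'E'
from bench import r,viewer,job
import cv2,numpy as np
for n in("side","top"):
    cv2.imwrite(f"pics/{n}0.png",viewer.grab_frame(n)); p=viewer.camera_params(n); print(n,p)
s=r.get_state();print(s)
E
```

```text
pics
side {'fov_y': 54.73473293368092, 'cx': 321.7010768442486, 'cy': 199.2049236507962, 'extrinsics': array([[-0.12755698,  0.99167016, -0.01787499,  0.03936537],
       [ 0.73621783,  0.08259132, -0.67168592, -0.40488767],
       [-0.66461456, -0.09883812, -0.74062035,  1.48651774],
       [ 0.        ,  0.        ,  0.        ,  1.        ]])}
top {'fov_y': 52.11123209773123, 'cx': 320.38018806729093, 'cy': 199.75620615521217, 'extrinsics': array([[ 0.00623281, -0.99960339, -0.02746301,  0.03344661],
       [-0.99442113, -0.0033039 , -0.10543106,  0.57214587],
       [ 0.10529851,  0.02796693, -0.99404732,  1.12801976],
       [ 0.        ,  0.        ,  0.        ,  1.        ]])}
{'time': 0.1, 'qpos': array([62.64194344, 34.3804526 , -0.1445081 , 91.67571324,  0.10013425,
       54.02582421, -4.57134161]), 'qvel': array([ 0.0027563 , -0.09838569,  0.06021217, -0.05302218,  0.01772498,
       -0.08373232,  0.1035093 ]), 'effort': array([ 4.71380903e-03, -7.77991390e+01,  1.57023232e+00, -2.58624136e+01,
        1.26711177e-02,  5.51017583e-03,  1.79567030e-05]), 'ee_pos': array([ 0.28278902, -0.6673786 ,  0.40390084]), 'tcp_rot': array([[ 9.20743907e-01,  3.90166931e-01, -6.50494791e-04],
       [ 3.90167460e-01, -9.20743034e-01,  1.27215698e-03],
       [-1.02584961e-04, -1.42513269e-03, -9.99998979e-01]]), 'contact_force': array([ 0.60269294, -0.19714555, -0.57283044]), 'torque': array([-0.02579892,  0.00779509,  0.01051956]), 'grip_width': 1.0035561641399573}
```

View pics/side0.png

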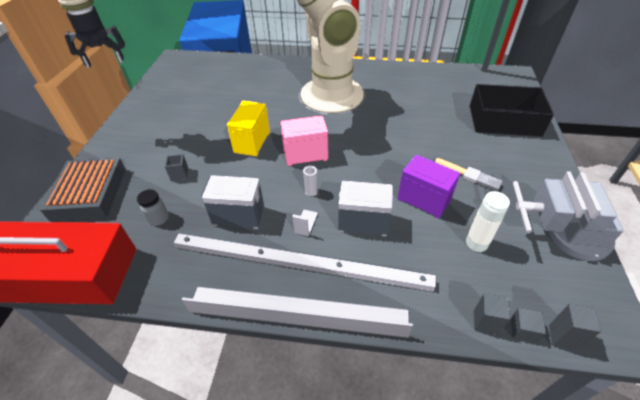

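View pics/top0.png

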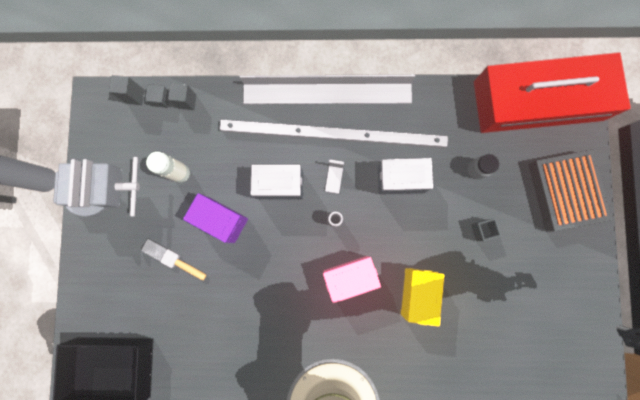

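```bash
cat > h.py <<'E'
import numpy as np,cv2
from bench import r,viewer,job
def P(n):
    p=viewer.camera_params(n);f=200/np.tan(np.radians(p['fov_y']/2));return p['extrinsics'],f,p['cx'],p['cy']
def bp(n,u,v,z):
    E,f,cx,cy=P(n);R=E[:3,:3];C=-R.T@E[:3,3];d=R.T@np.array([(u-cx)/f,(v-cy)/f,1]);return C+d*(z-C[2])/d[2]
def proj(n,p):
    E,f,cx,cy=P(n);q=E[:3,:3]@np.array(p)+E[:3,3];return np.array([cx+f*q[0]/q[2],cy+f*q[1]/q[2]])
def shot(n,fn,x0,x1,y0,y1,k,draw=()):
    a=viewer.grab_frame(n);cv2.imwrite("pics/raw_"+fn,a);b=cv2.resize(a[y0:y1,x0:x1],None,fx=k,fy=k,interpolation=cv2.INTER_CUBIC)
    cv2.imwrite("pics/"+fn,b)
E
python3 - <<'E'
from h import *
a=cv2.imread("pics/top0.png")
b=cv2.resize(a[105:235,215:455],None,fx=3.3,fy=3.3,interpolation=cv2.INTER_CUBIC);cv2.imwrite("pics/topc.png",b)
a=cv2.imread("pics/side0.png")
b=cv2.resize(a[155:295,165:445],None,fx=2.8,fy=2.8,interpolation=cv2.INTER_CUBIC);cv2.imwrite("pics/sidec.png",b)
E
```

```text
(no output)
```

View pics/topc.png

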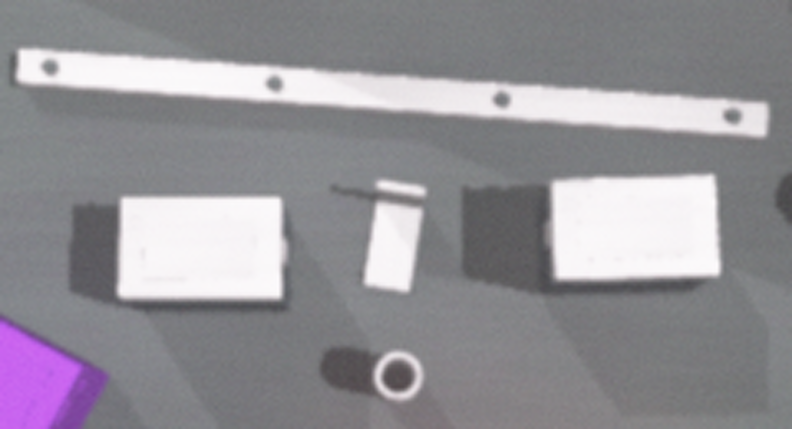

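View pics/sidec.png

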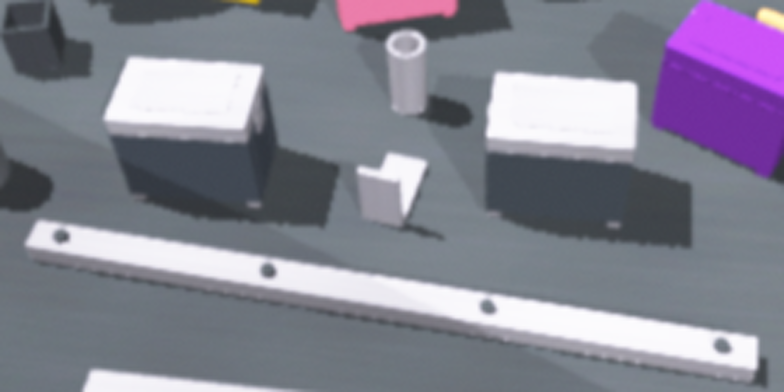

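```bash
python3 - <<'E'
from h import *
T=lambda c,z:bp("top",215+c[0]/3.3,105+c[1]/3.3,z)
S=lambda c,z:bp("side",165+c[0]/2.8,155+c[1]/2.8,z)
for nm,cs,ss in (("L",[(119,197),(283,197),(283,299),(118,299)],[(488,150),(635,158),(637,84),(495,73)]),("R",[(551,181),(715,175),(719,274),(555,280)],[(106,131),(248,138),(262,67),(130,58)])):
  for z in(.115,.121):
    print(nm,z,np.mean([T(c,z) for c in cs],0).round(3),"side",np.mean([S(c,z) for c in ss],0).round(3))
    p=[T(c,z)[:2] for c in cs]; print(np.round(p,3).tolist())
    d=p[1]-p[0];e=p[2]-p[3];print("yaw",[round(float(np.arctan2(-k[0],-(k[1])) *-1),3) for k in(d,e)],np.linalg.norm(d),np.linalg.norm(p[3]-p[0]))
print("bar top: near",T((17,83),.025),T((767,136),.025),"far",T((17,48),.025),T((768,103),.025))
print("bar side: far",S((27,247),.025),S((755,352+16-10),.025),"near",S((38,222),.025),S((757,338),.025))
print("can",bp("top",172,165,.17),bp("top",165,160,.17),"purple",T((105,375),.1),"brk",T((410,292),.0),T((365,287),0),T((378,182),.07),T((425,188),.07),T((335,188),.07),"tube",T((397,375),.085), "jar",bp("top",487,163,.09),"sq",bp("top",487,230,.06))
print("pink",bp("top",352,258,.115),bp("top",378,290,.115),bp("top",352,280,.115),"yel",bp("top",423,270,.115),"purp",bp("top",214,218,.115))
E
```

```text
L 0.115 [0.615 0.152 0.115] side [0.627 0.156 0.115]
[[0.656, 0.219], [0.656, 0.086], [0.574, 0.086], [0.573, 0.218]]
yaw [0.001, 0.003] 0.1325269419420878 0.08283849953954664
L 0.121 [0.614 0.151 0.121] side [0.632 0.156 0.121]
[[0.655, 0.218], [0.655, 0.086], [0.573, 0.085], [0.573, 0.217]]
yaw [0.001, 0.003] 0.13178209158997684 0.08237291658225382
R 0.115 [ 0.632 -0.194  0.115] side [ 0.643 -0.188  0.115]
[[0.67, -0.128], [0.675, -0.259], [0.595, -0.26], [0.59, -0.131]]
yaw [0.038, 0.04] 0.13055176634508756 0.07993248644220333
R 0.121 [ 0.631 -0.193  0.121] side [ 0.649 -0.186  0.121]
[[0.668, -0.128], [0.673, -0.257], [0.594, -0.259], [0.589, -0.13]]
yaw [0.038, 0.04] 0.12981801720920738 0.0794832363516247
bar top: near [0.77593858 0.33031622 0.025     ] [ 0.7278895 -0.3264255  0.025    ] far [0.80773612 0.33134225 0.025     ] [ 0.75714909 -0.32805602  0.025     ]
bar side: far [ 0.76255888 -0.32229562  0.025     ] [0.80125973 0.32995111 0.025     ] near [ 0.7338275  -0.32296732  0.025     ] [0.78168067 0.33288954 0.025     ]
can [0.64469394 0.40961917 0.17      ] [0.65757923 0.42818888 0.17      ] purple [0.51343911 0.22985143 0.1       ] brk [ 0.59376208 -0.01773503  0.        ] [0.5980929  0.02195962 0.        ] [0.67793152 0.01043234 0.07      ] [ 0.672859   -0.02886978  0.07      ] [0.67280391 0.04641864 0.07      ] tube [ 0.51541617 -0.00572099  0.085     ] jar [ 0.66632629 -0.41195799  0.09      ] sq [ 0.48798984 -0.41669169  0.06      ]
pink [ 0.41215808 -0.0487709   0.115     ] [ 0.33161666 -0.11494825  0.115     ] [ 0.35621988 -0.04866443  0.115     ] yel [ 0.38302208 -0.2302284   0.115     ] purp [0.51383619 0.31359622 0.115     ]
```

Candidates: the dark crates with bright lids are at top-view pixels (276,180) and (407,175). The look-alikes are pink (352,280), yellow (423,297) and purple (214,218). For the bar, the flat bar with bolt holes at (334,133) fits (658 mm long), and the angle profile at (328,92) does not. The crops confirm the two dark crates and the flat bar. I'll start with the right crate.

Request:
{"api": "jog_arm", "payload": {"series": [[[85,27,29,0,0,0,-1.3],[85,28,30,0,0,0,-1.3],[85,28,30,0,0,0,-1.3],[85,28,30,0,0,0,-1.3],[85,28,30,0,0,0,-1.3],[85,28,30,0,0,0,-1.3],[85,28,30,0,0,0,-1.3],[85,28,30,0,0,0,-1.3]]]}}

```text
time: 0.77
ee_pos: [0.4984, -0.4287, 0.4]
tcp_rot: [[0.982, 0.189, -0.01], [0.189, -0.982, 0.002], [-0.009, -0.004, -1.0]]
contact_force: [0.4, 0.1, -0.1]
grip_width: 0.998
```

Request:
{"api": "jog_arm", "payload": {"series": [[[85,28,30,0,0,0,-1.3],[85,28,30,0,0,0,-1.3],[85,28,30,0,0,0,-1.3],[85,28,30,0,0,0,-1.3],[85,28,30,0,0,0,-1.3],[85,28,30,0,0,0,-1.3],[85,28,30,0,0,0,-1.3],[85,28,30,0,0,0,-1.3]]]}}

```text
time: 1.43
ee_pos: [0.7233, -0.1824, 0.3975]
tcp_rot: [[1.0, -0.0, -0.014], [-0.0, -1.0, 0.006], [-0.014, -0.006, -1.0]]
contact_force: [0.6, -0.1, -0.6]
grip_width: 0.998
```

```bash
python3 - <<'E'
from h import *
s=r.get_state();print(r.tcp_to_tips,s['time'],s['ee_pos'],s['tcp_rot'].round(3),s['contact_force'],s['qpos'].round(1))
shot("side","s1.png",165,445,100,295,2.8)
t=s['ee_pos']-[0,0,.16];print(proj("side",t),proj("top",t))
E
```

```text
0.1734 1.4333 [ 0.72325861 -0.18243211  0.39748822] [[ 1.    -0.    -0.014]
 [-0.    -1.     0.006]
 [-0.014 -0.006 -1.   ]] [ 0.58715291 -0.12925621 -0.55115784] [  6.2  36.5   6.1  88.9  -4.6  55.7 -76.3]
[213.23436268 177.79097976] [411.19235434 126.90261017]
```

View pics/s1.png

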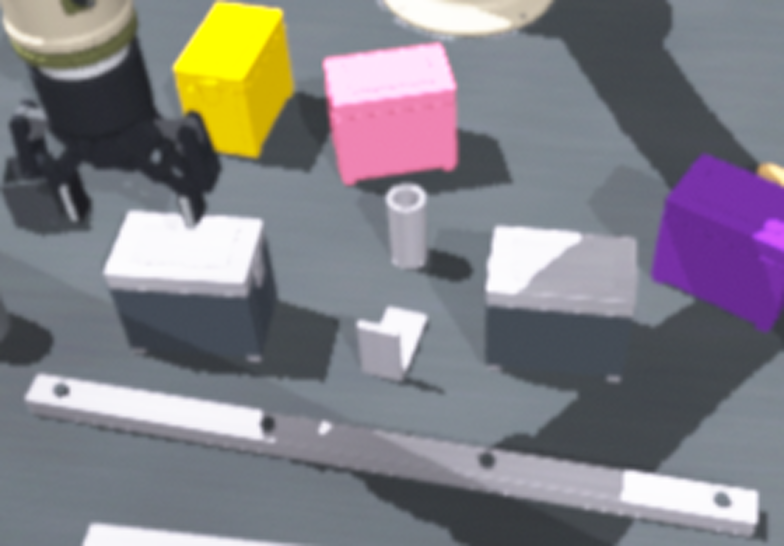

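The right crate, bracket, tube and bar are untouched. The fingertips appear at crop pixels (70,215) and (190,222), which agrees with the calibration. Next I go down behind the right crate.

Request:
{"api": "jog_arm", "payload": {"series": [[[85,0,-2,-22,-0.1,-0.2,0.5],[85,0,-2,-26,-0.1,-0.2,0.5],[85,0,-2,-26,-0.1,-0.2,0.5],[85,0,-2,-26,-0.1,-0.2,0.5],[85,0,-2,-24,0,0,0.3],[85,0,-1,-14,0,0,0],[85,0,0,0,0,0,0]]]}}

```text
time: 2.07
ee_pos: [0.7318, -0.1743, 0.2514]
tcp_rot: [[0.998, 0.064, 0.005], [0.064, -0.998, 0.008], [0.005, -0.008, -1.0]]
contact_force: [-0.5, -0.2, 0.7]
grip_width: 0.993
```

```bash
python3 - <<'E'
from h import *
s=r.get_state();print(s['time'],s['ee_pos'],s['tcp_rot'].round(3),s['contact_force'])
shot("side","s2.png",165,445,100,295,2.8)
E
```

```text
2.0667 [ 0.7317705  -0.17428121  0.25142268] [[ 0.998  0.064  0.005]
 [ 0.064 -0.998  0.008]
 [ 0.005 -0.008 -1.   ]] [-0.45986868 -0.19048239  0.73239185]
```

View pics/s2.png

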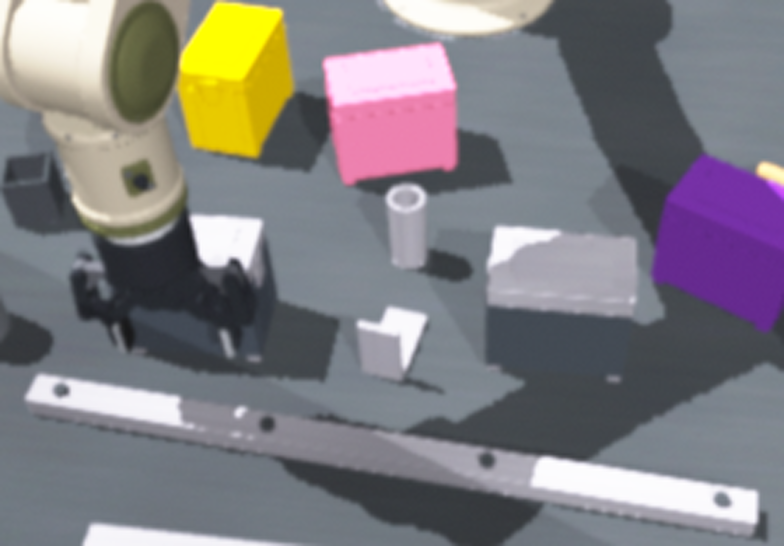

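Request:
{"api": "jog_arm", "payload": {"series": [[[85,-6,-10,4,0,0,-1],[85,-10,-7,3,0,0,-0.4],[85,-6,0,0,0,0,0],[85,-4,0,0,0,0,0],[85,-4,0,0,0,0,0],[85,-4,0,0,0,0,0],[85,-4,0,0,0,0,0],[85,-4,0,0,0,0,0]]]}}

```text
time: 2.78
ee_pos: [0.6872, -0.1951, 0.2692]
tcp_rot: [[0.999, 0.034, 0.017], [0.034, -0.999, 0.005], [0.017, -0.004, -1.0]]
contact_force: [-0.2, 0.3, -1.2]
grip_width: 0.999
```

Request:
{"api": "jog_arm", "payload": {"series": [[[85,1,0,-8,0,0,0],[85,0,0,-4,0,0.3,0],[85,0,0,0,0,0.3,0]]]}}

```text
time: 3.03
ee_pos: [0.6875, -0.1946, 0.2566]
tcp_rot: [[0.999, 0.035, 0.006], [0.035, -0.999, 0.005], [0.006, -0.005, -1.0]]
contact_force: [0.1, 0.1, 0.4]
grip_width: 0.993
```

Request:
{"api": "jog_arm", "payload": {"series": [[[85,-4,0,0,0,0,0],[85,-4,0,0,0,0,0],[85,-4,0,0,0,0,0],[85,-4,0,0,0,0,0]]]}}

```text
time: 3.37
ee_pos: [0.6737, -0.1936, 0.2563]
tcp_rot: [[0.999, 0.037, 0.012], [0.037, -0.999, 0.005], [0.012, -0.004, -1.0]]
contact_force: [2.9, 0.1, 2.0]
grip_width: 0.992
```

```bash
python3 - <<'E'
from h import *
shot("side","s3.png",165,445,100,295,2.8)
E
```

```text
(no output)
```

View pics/s3.png

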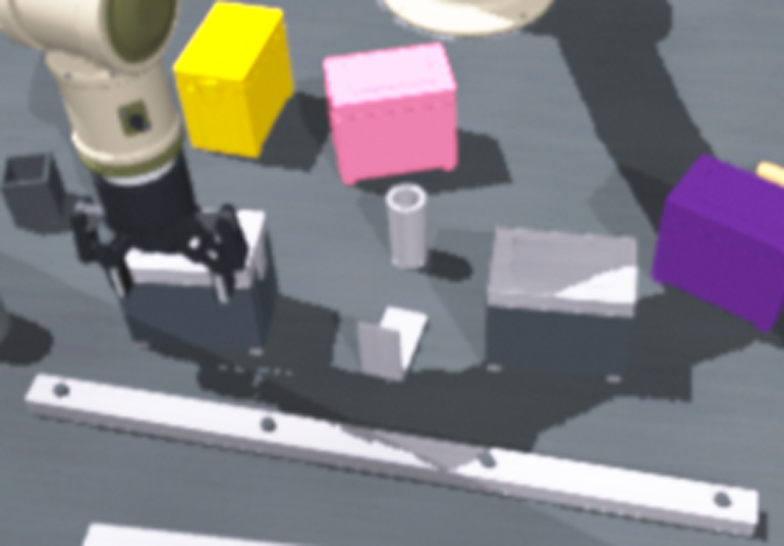

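The fingertips touch the far face of the right crate high up, with 2.9 N. I keep pushing.

Request:
{"api": "jog_arm", "payload": {"series": [[[85,-6,0,0,0,0,0],[85,-6,0,0,0,0,0],[85,-6,0,0,0,0,0],[85,-6,0,0,0,0,0]]]}}

```text
time: 3.75
ee_pos: [0.6497, -0.1935, 0.2585]
tcp_rot: [[0.999, 0.037, 0.018], [0.037, -0.999, 0.004], [0.018, -0.003, -1.0]]
contact_force: [2.9, 1.0, 2.4]
grip_width: 0.996
```

Request:
{"api": "jog_arm", "payload": {"series": [[[85,-6,0,0,0,0,0],[85,-6,0,0,0,0,0],[85,-6,0,0,0,0,0]]]}}

```text
time: 4.0
ee_pos: [0.6289, -0.1937, 0.2588]
tcp_rot: [[0.999, 0.037, 0.017], [0.037, -0.999, 0.004], [0.017, -0.003, -1.0]]
contact_force: [1.5, 0.1, 1.4]
grip_width: 0.996
```

```bash
python3 - <<'E'
from h import *
shot("side","s4.png",165,445,100,295,2.8)
E
```

```text
(no output)
```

View pics/s4.png

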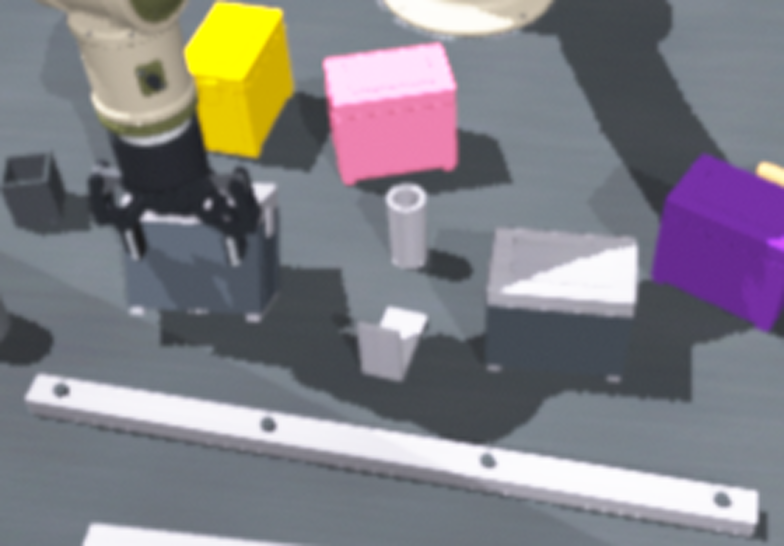

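It is pivoting cleanly, with the skids at (135,312) and (255,318) lifting, so I carry on past 35 degrees.

Request:
{"api": "jog_arm", "payload": {"series": [[[85,-6,0,0,0,0,0],[85,-6,0,0,0,0,0],[85,-6,0,0,0,0,0],[85,-6,0,0,0,0,0],[85,-4,0,2,0,0,0],[85,0,0,0,0,0,0],[85,0,0,0,0,0,0],[85,0,0,0,0,0,0]]]}}

```text
time: 4.72
ee_pos: [0.5926, -0.194, 0.2584]
tcp_rot: [[0.999, 0.035, 0.005], [0.035, -0.999, 0.006], [0.005, -0.006, -1.0]]
contact_force: [0.1, 0.0, -0.2]
grip_width: 0.999
```

```bash
python3 - <<'E'
from h import *
shot("side","s5.png",165,445,100,295,2.8)
E
```

```text
(no output)
```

View pics/s5.png

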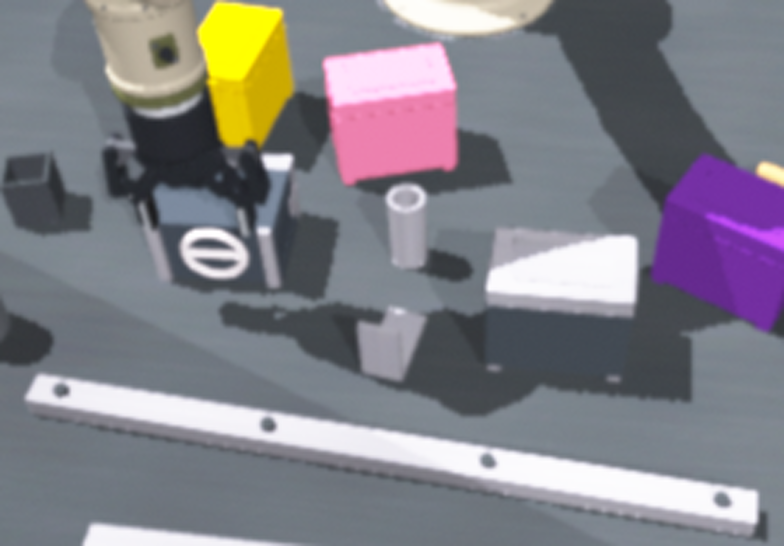

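The right crate lies over and the ring shows at (213,253), so it is the stamped one. Next I tip the left crate, approaching it from above.

Request:
{"api": "jog_arm", "payload": {"series": [[[85,0,0,25,0,0,0],[85,4,0,30,0,0,0],[85,10,10,20,0,0,-0.3],[85,14,32,0,0,0,-0.4],[85,14,36,0,0,0,-0.3],[85,14,36,0,0,0,-0.3],[85,14,36,0,0,0,-0.3],[85,14,36,0,0,0,-0.2]]]}}

```text
time: 5.43
ee_pos: [0.6777, -0.0128, 0.3385]
tcp_rot: [[1.0, -0.016, 0.007], [-0.016, -1.0, 0.001], [0.007, -0.001, -1.0]]
contact_force: [1.0, -0.5, -0.7]
grip_width: 0.996
```

Request:
{"api": "jog_arm", "payload": {"series": [[[85,14,36,0,0,0,0],[85,14,36,0,0,0,0],[85,12,36,0,0,0,0],[85,4,25,0,0,0,0],[85,0,8,0,0,0,0],[85,0,0,0,0,0,0]]]}}

```text
time: 5.93
ee_pos: [0.7254, 0.1493, 0.3378]
tcp_rot: [[1.0, -0.003, 0.01], [-0.003, -1.0, 0.007], [0.01, -0.007, -1.0]]
contact_force: [-0.0, 0.0, -0.7]
grip_width: 0.997
```

Request:
{"api": "jog_arm", "payload": {"series": [[[85,-3,0,-25,0,0,0],[85,-3,0,-28,0,0,0],[85,-3,0,-20,0,0,0],[85,-3,0,-6,0,0,0],[85,0,0,0,0,0,0]]]}}

```text
time: 6.35
ee_pos: [0.7131, 0.144, 0.2582]
tcp_rot: [[1.0, -0.005, 0.014], [-0.005, -1.0, 0.004], [0.014, -0.004, -1.0]]
contact_force: [-0.8, 0.2, 0.1]
grip_width: 0.997
```

```bash
python3 - <<'E'
from h import *
shot("side","s6.png",165,445,100,295,2.8)
E
```

```text
(no output)
```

View pics/s6.png

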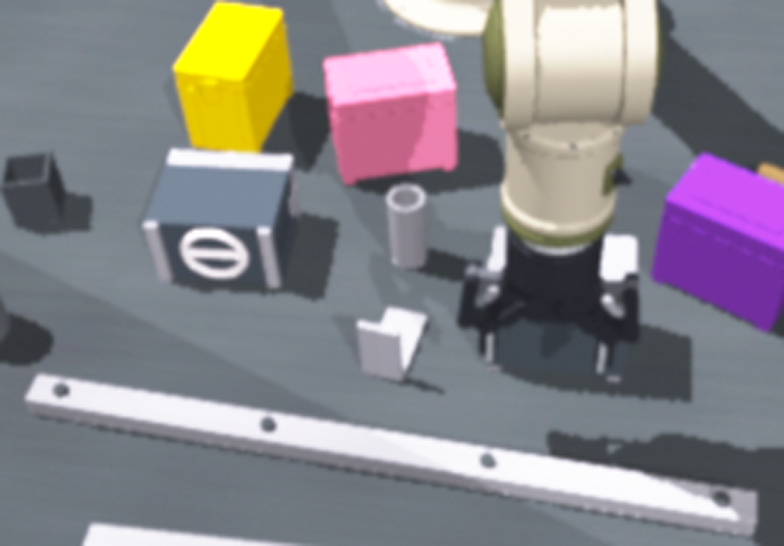

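The right crate is lying flat with its ring at (213,253). The fingers at (487,350) and (610,360) sit slightly left of the centre of the left crate's far face, so I shift y by +8 and push.

Request:
{"api": "jog_arm", "payload": {"series": [[[85,-6,3,0,0,0,0],[85,-8,4,0,0,0,0],[85,-8,3,0,0,0,0],[85,-6,0,0,0,0,0],[85,-4,0,0,0,0,0],[85,-4,0,0,0,0,0],[85,-4,0,0,0,0,0]]]}}

```text
time: 6.98
ee_pos: [0.6715, 0.1528, 0.2655]
tcp_rot: [[1.0, -0.008, 0.023], [-0.008, -1.0, 0.006], [0.023, -0.006, -1.0]]
contact_force: [-0.1, -0.1, -0.1]
grip_width: 0.998
```

Request:
{"api": "jog_arm", "payload": {"series": [[[85,-4,0,0,0,0,0],[85,-4,0,0,0,0,0],[85,-5,0,0,0,0,0],[85,-5,0,0,0,0,0]]]}}

```text
time: 7.32
ee_pos: [0.6541, 0.1527, 0.2674]
tcp_rot: [[0.999, -0.007, 0.031], [-0.007, -1.0, 0.007], [0.031, -0.007, -0.999]]
contact_force: [3.1, 0.8, 2.7]
grip_width: 0.995
```

Request:
{"api": "jog_arm", "payload": {"series": [[[85,-5,0,-2,0,0.2,0],[85,-6,0,-2,0,0.2,0],[85,-6,0,-1,0,0.2,0],[85,-6,0,-1,0,0.2,0]]]}}

```text
time: 7.65
ee_pos: [0.6309, 0.1523, 0.2626]
tcp_rot: [[1.0, -0.008, 0.022], [-0.008, -1.0, 0.007], [0.022, -0.007, -1.0]]
contact_force: [2.8, -0.2, 4.0]
grip_width: 1.0
```

Request:
{"api": "jog_arm", "payload": {"series": [[[85,-6,0,-1,0,0.1,0],[85,-6,0,-1,0,0,0],[85,-6,0,0,0,0,0],[85,-6,0,0,0,0,0]]]}}

```text
time: 7.98
ee_pos: [0.6017, 0.1523, 0.2586]
tcp_rot: [[1.0, -0.008, 0.012], [-0.008, -1.0, 0.006], [0.012, -0.006, -1.0]]
contact_force: [0.8, 0.3, -0.5]
grip_width: 0.992
```

```bash
python3 - <<'E'
from h import *
shot("side","s7.png",165,445,100,295,2.8)
E
```

```text
(no output)
```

View pics/s7.png

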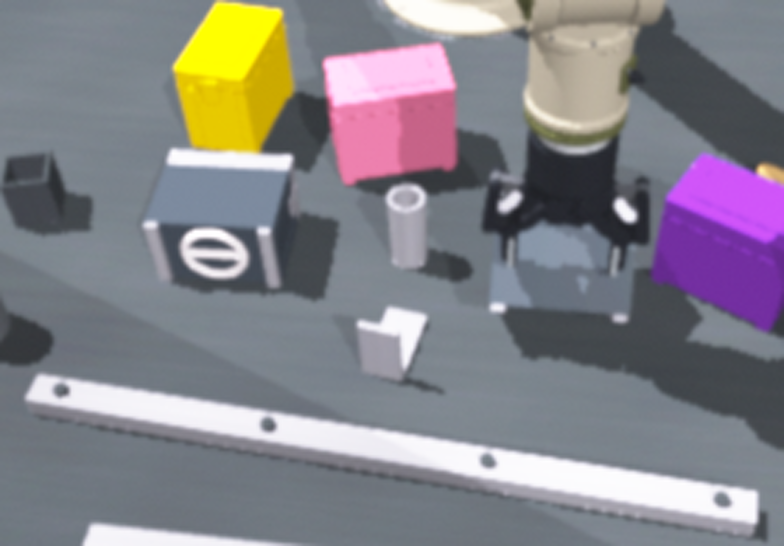

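Request:
{"api": "jog_arm", "payload": {"series": [[[85,-5,-2,0,0,0,0],[85,-6,-2,0,0,0,0],[85,-6,0,0,0,0,0],[85,-6,0,0,0,0,0],[85,0,0,2,0,0,0],[85,0,0,0,0,0,0],[85,0,0,0,0,0,0],[85,0,0,0,0,0,0]]]}}

```text
time: 8.7
ee_pos: [0.5732, 0.1479, 0.2599]
tcp_rot: [[1.0, -0.008, 0.007], [-0.008, -1.0, 0.005], [0.007, -0.006, -1.0]]
contact_force: [-0.5, 0.3, -0.3]
grip_width: 0.992
```

```bash
python3 - <<'E'
from h import *
shot("side","s8.png",165,445,100,295,2.8)
E
```

```text
(no output)
```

View pics/s8.png

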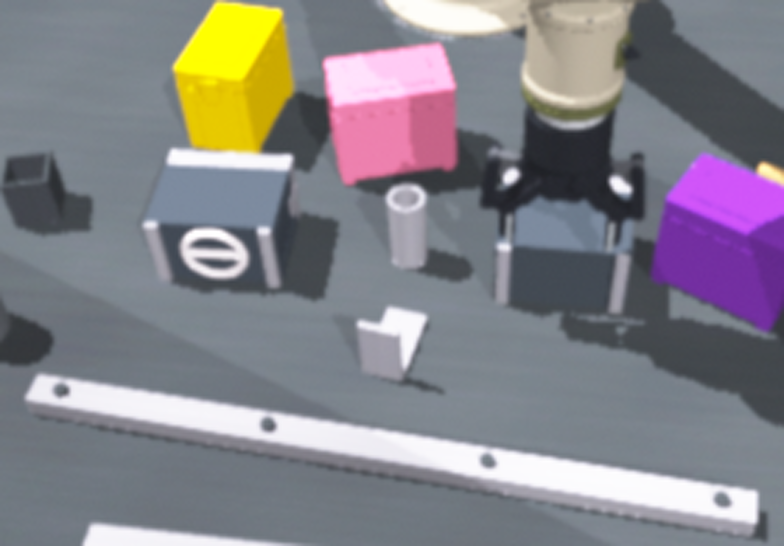

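Both crates lie over, and the left one's underside is bare. Next I go up and across to the lid side of the stamped crate.

Request:
{"api": "jog_arm", "payload": {"series": [[[85,0,0,25,0,0,0],[85,0,0,32,0,0,0],[85,0,-6,30,0,0,0],[85,-6,-28,10,0,0,-0.4],[85,-12,-34,0,0,0,-0.4],[85,-12,-36,0,0,0,-0.4],[85,-12,-36,0,0,0,-0.4],[85,-12,-36,0,0,0,-0.4]]]}}

```text
time: 9.42
ee_pos: [0.5209, -0.0239, 0.3611]
tcp_rot: [[1.0, -0.028, 0.013], [-0.028, -1.0, 0.009], [0.013, -0.009, -1.0]]
contact_force: [0.7, -0.1, -0.4]
grip_width: 0.995
```

Request:
{"api": "jog_arm", "payload": {"series": [[[85,-14,-36,0,0,0,-0.4],[85,-14,-36,0,0,0,-0.4],[85,-14,-34,0,0,0,-0.3],[85,-12,-25,0,0,0,0],[85,-8,-8,0,0,0,0],[85,0,0,0,0,0,0]]]}}

```text
time: 9.92
ee_pos: [0.4528, -0.1773, 0.3625]
tcp_rot: [[0.998, -0.06, 0.017], [-0.06, -0.998, 0.005], [0.017, -0.006, -1.0]]
contact_force: [0.2, 1.3, 0.7]
grip_width: 0.995
```

```bash
python3 - <<'E'
from h import *
print(r.get_state()['qpos'].round(1))
shot("top","t9.png",215,455,105,300,3.3)
shot("side","s9.png",165,445,100,295,2.8)
E
```

```text
[  9.4  21.7   7.3 125.4  -6.   32.3 -72.3]
```

View pics/t9.png

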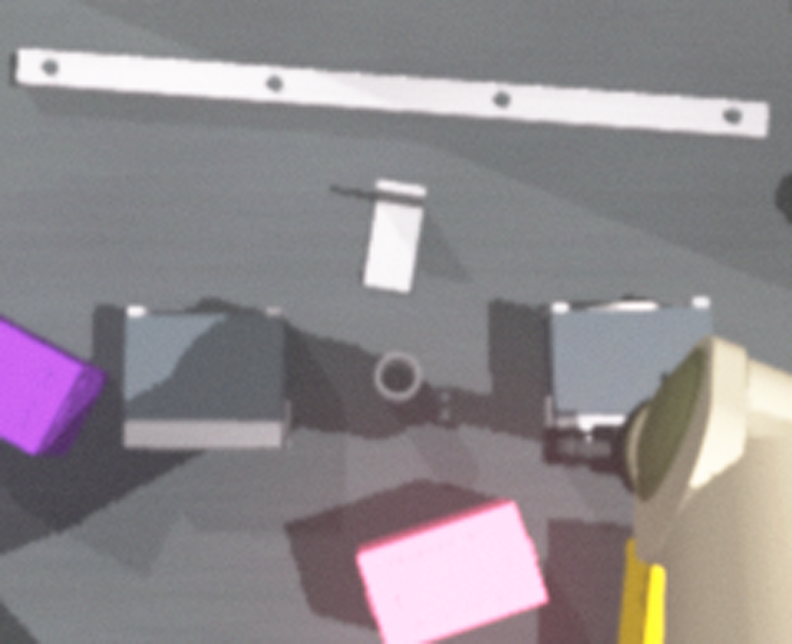

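View pics/s9.png

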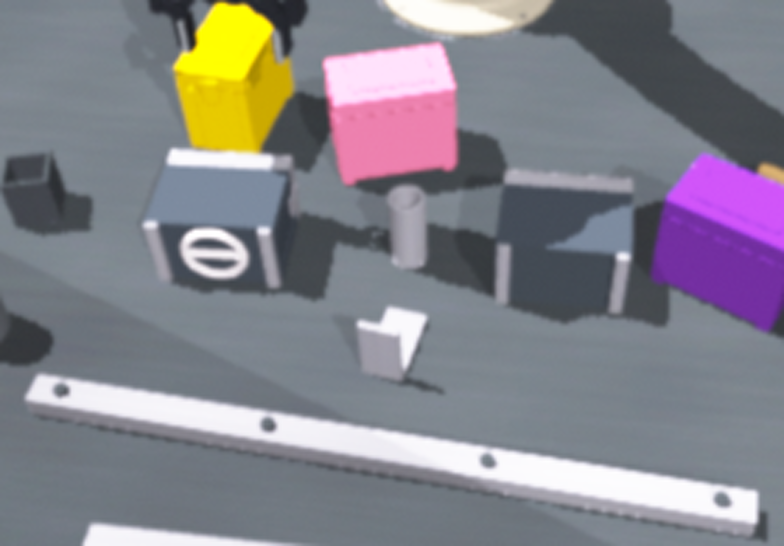

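```bash
python3 - <<'E'
from h import *
T=lambda c,z:bp("top",215+c[0]/3.3,105+c[1]/3.3,z)
for c in[(553,303),(709,298),(570,308),(695,305)]:print(T(c,.08).round(3))
S=lambda c,z:bp("side",165+c[0]/2.8,100+c[1]/2.8,z)
print("side skid tops",S((150,225),.08).round(3),S((266,232),.08).round(3),"lid top edge near",S((167,152),.08).round(3),S((293,158),.08).round(3))
print("skid base",S((166,281),0).round(3),S((273,287),0).round(3))
print("yellow top far",[S(c,z).round(3) for z in(.115,.13) for c in((180,65),(236,78),(292,70))])
E
```

```text
[ 0.575 -0.133  0.08 ]
[ 0.58 -0.26  0.08]
[ 0.571 -0.147  0.08 ]
[ 0.574 -0.249  0.08 ]
side skid tops [ 0.58  -0.251  0.08 ] [ 0.577 -0.134  0.08 ] lid top edge near [ 0.473 -0.266  0.08 ] [ 0.468 -0.132  0.08 ]
skid base [ 0.583 -0.251  0.   ] [ 0.578 -0.138  0.   ]
yellow top far [array([ 0.37 , -0.275,  0.115]), array([ 0.386, -0.208,  0.115]), array([ 0.366, -0.151,  0.115]), array([ 0.389, -0.267,  0.13 ]), array([ 0.405, -0.201,  0.13 ]), array([ 0.385, -0.145,  0.13 ])]
```

Underside at x≈0.578, lid face at about 0.463, centre y≈-0.196, and the bar's near face is about 160 mm away. I descend behind the lid and keep the tips high at first, because the gripper body would come close to the yellow box.

Request:
{"api": "jog_arm", "payload": {"series": [[[85,-10,-8,0,-0.1,0.4,-0.4],[85,-9,-8,0,-0.1,0.4,-0.4],[85,0,0,-15,0,0.2,0],[85,0,0,-25,0,0,0],[85,0,0,-25,0,0,0],[85,0,0,-20,0,0,0],[85,0,0,0,0,0,0]]]}}

```text
time: 10.6
ee_pos: [0.4368, -0.1879, 0.2765]
tcp_rot: [[0.998, -0.061, 0.004], [-0.061, -0.998, 0.0], [0.004, -0.001, -1.0]]
contact_force: [-1.0, -0.1, -0.4]
grip_width: 0.995
```

Request:
{"api": "jog_arm", "payload": {"series": [[[85,-2,-3,-15,0,0,-0.2],[85,-2,-3,-20,0,0,-0.2],[85,0,0,-16,0,0,0],[85,0,0,-4,0,0,0],[85,0,0,0,0,0,0]]]}}

```text
time: 11.02
ee_pos: [0.4337, -0.1927, 0.222]
tcp_rot: [[0.998, -0.063, 0.004], [-0.063, -0.998, 0.001], [0.004, -0.001, -1.0]]
contact_force: [0.5, -0.5, 1.0]
grip_width: 0.993
```

```bash
python3 - <<'E'
from h import *
shot("side","s10.png",165,445,80,275,2.8)
E
```

```text
(no output)
```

View pics/s10.png

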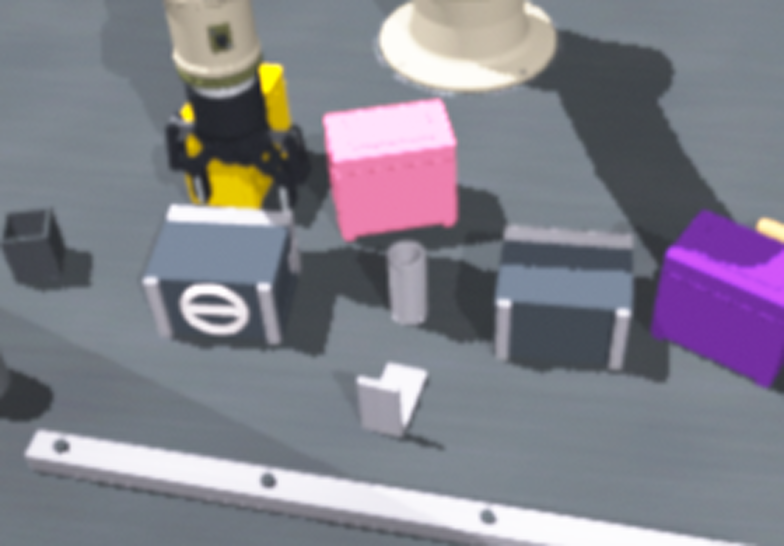

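Request:
{"api": "jog_arm", "payload": {"series": [[[85,3,-4,0,0,0,-0.2],[85,4,-2,0,0,0,-0.2],[85,5,0,0,0,0,-0.2],[85,5,0,0,0,0,0],[85,5,0,0,0,0,0]]]}}

```text
time: 11.48
ee_pos: [0.4574, -0.1991, 0.2265]
tcp_rot: [[0.997, -0.074, 0.006], [-0.074, -0.997, -0.0], [0.006, -0.0, -1.0]]
contact_force: [-1.8, 0.9, -1.3]
grip_width: 0.996
```

Request:
{"api": "jog_arm", "payload": {"series": [[[85,5,0,0,0,0,0],[85,6,0,-1,0,0,0],[85,6,0,-1,0,0,0],[85,6,0,-1,0,0,0]]]}}

```text
time: 11.82
ee_pos: [0.4815, -0.1988, 0.224]
tcp_rot: [[0.997, -0.074, 0.003], [-0.074, -0.997, 0.001], [0.003, -0.001, -1.0]]
contact_force: [-3.0, -0.1, 3.0]
grip_width: 0.993
```

Request:
{"api": "jog_arm", "payload": {"series": [[[85,-6,0,0,0,0,0],[85,-5,0,-5,0,0,0],[85,0,0,-12,0,0,0],[85,0,0,-12,0,0,0],[85,0,0,-3,0,0,0],[85,0,0,0,0,0,0]]]}}

```text
time: 12.32
ee_pos: [0.4721, -0.199, 0.1901]
tcp_rot: [[0.997, -0.073, 0.011], [-0.073, -0.997, -0.002], [0.011, 0.001, -1.0]]
contact_force: [-0.2, 0.0, -0.3]
grip_width: 0.993
```

```bash
python3 - <<'E'
from h import *
shot("side","s11.png",165,445,80,275,2.8)
E
```

```text
(no output)
```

View pics/s11.png

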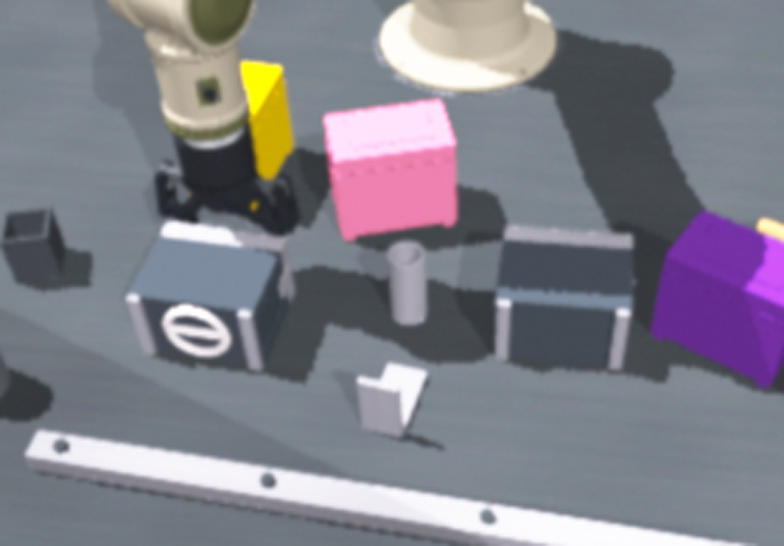

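It has turned to match the bar and the underside still faces away. I push on at a low height.

Request:
{"api": "jog_arm", "payload": {"series": [[[85,5,0,0,0,0.1,0],[85,7,-1,0,0,0.2,0],[85,10,-1,-1,0,0.1,0],[85,11,-1,-1,0,0,0],[85,11,-1,-1,0,0,0],[85,11,-1,-1,0,0,0],[85,9,-1,-1,0,0,0],[85,5,0,0,0,0,0]]]}}

```text
time: 13.03
ee_pos: [0.5462, -0.2055, 0.1873]
tcp_rot: [[0.997, -0.074, 0.0], [-0.074, -0.997, -0.001], [0.0, 0.001, -1.0]]
contact_force: [-1.9, 0.0, -1.3]
grip_width: 0.999
```

Request:
{"api": "jog_arm", "payload": {"series": [[[85,5,0,0,0,0,0],[85,8,-1,-1,0,0,0],[85,8,-1,-1,0,0,0],[85,8,-1,-1,0,0,0],[85,5,0,0,0,0,0]]]}}

```text
time: 13.45
ee_pos: [0.5813, -0.2086, 0.1855]
tcp_rot: [[0.997, -0.074, -0.005], [-0.074, -0.997, -0.0], [-0.005, 0.001, -1.0]]
contact_force: [-2.8, -0.9, 1.1]
grip_width: 1.001
```

```bash
python3 - <<'E'
from h import *
shot("side","s12.png",165,445,80,275,2.8)
shot("top","t12.png",215,455,105,300,3.3)
E
```

```text
(no output)
```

View pics/s12.png

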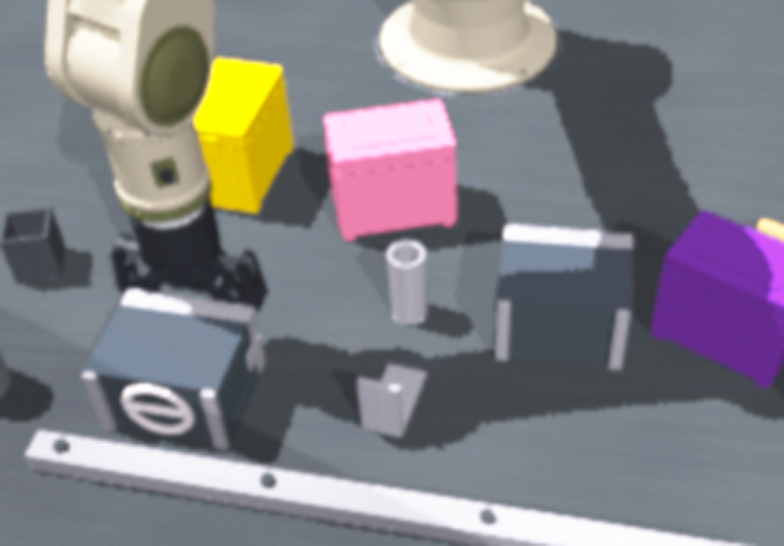

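View pics/t12.png

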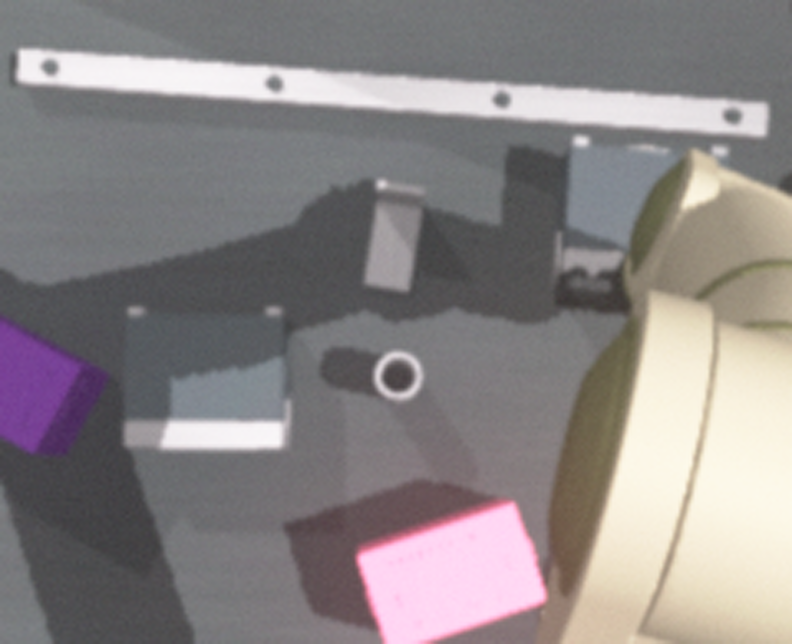

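The crate is about 30 mm short of the bar and parallel to it. I close the gap gently and watch the force.

Request:
{"api": "jog_arm", "payload": {"series": [[[85,5,0,0,0,0,0],[85,5,0,0,0,0,0],[85,5,-1,0,0,0,0],[85,5,0,-1,0,0,0],[85,4,0,0,0,0,0]]]}}

```text
time: 13.97
ee_pos: [0.6039, -0.2102, 0.1855]
tcp_rot: [[0.997, -0.076, -0.01], [-0.076, -0.997, 0.0], [-0.01, 0.0, -1.0]]
contact_force: [-4.5, 0.7, 2.7]
grip_width: 0.996
```

Request:
{"api": "jog_arm", "payload": {"series": [[[85,3,0,0,0,0,0],[85,3,0,0,0,0,0],[85,2,0,0,0,0,0]]]}}

```text
time: 14.22
ee_pos: [0.6104, -0.2104, 0.1857]
tcp_rot: [[0.997, -0.076, -0.015], [-0.076, -0.997, 0.001], [-0.015, -0.0, -1.0]]
contact_force: [-15.6, 0.8, 13.6]
grip_width: 0.994
```

```bash
python3 - <<'E'
from h import *
s=r.get_state();print(s['contact_force'],s['torque'])
shot("side","s13.png",165,305,170,270,5.6)
E
```

```text
[-15.64046266   0.82513316  13.63095365] [0.29576629 2.34236944 0.38144066]
```

View pics/s13.png

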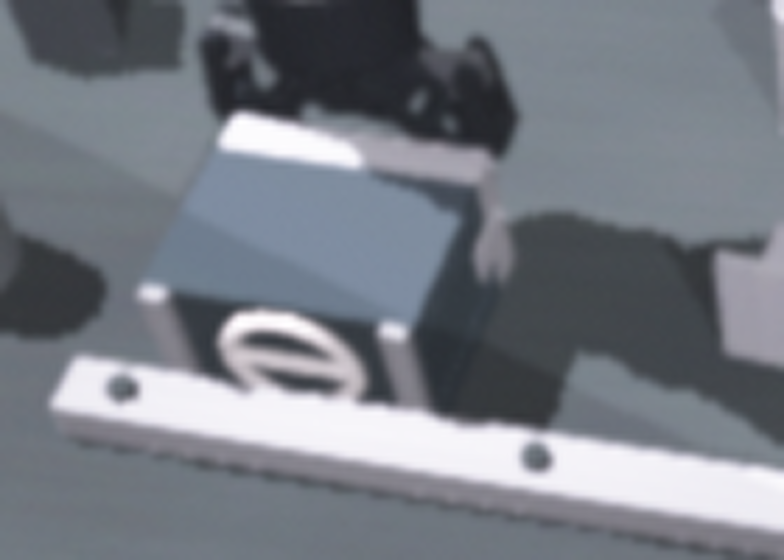

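```bash
python3 - <<'E'
from h import *
S=lambda c,z:bp("side",165+c[0]/5.6,170+c[1]/5.6,z)[:2]
a=S((152,296),.08);b=S((396,337),.08);a2=S((140,290),.08);b2=S((380,327),.08)
p=S((82,357),.025);q=S((780,467),.025)
for n,(u,v) in dict(sk=(a,b),sk2=(a2,b2),bar=(p,q)).items():print(n,u.round(4),v.round(4),"slope",(v[0]-u[0])/(v[1]-u[1]))
for u in(a,b,a2,b2):print("gap",np.interp(u[1],[p[1],q[1]],[p[0],q[0]])-u[0])
E
```

```text
sk [ 0.7337 -0.2707] [ 0.7436 -0.1554] slope 0.08665219958065258
sk2 [ 0.731  -0.2773] [ 0.7391 -0.164 ] slope 0.07150121518474442
bar [ 0.7318 -0.3208] [0.755 0.014] slope 0.06921313209548789
gap 0.0016236475879511936
gap -0.0003857965501242733
gap 0.0038729148167074845
gap 0.00361377843117916
```

Within measurement error the crate is parallel (slopes 0.07–0.087 against 0.069) and touching. I press once more and then back off.

Request:
{"api": "jog_arm", "payload": {"series": [[[85,2,0,0,0,0,0],[85,1,0,0,0,0,0]]]}}

```text
time: 14.43
ee_pos: [0.611, -0.2106, 0.1857]
tcp_rot: [[0.997, -0.076, -0.022], [-0.076, -0.997, 0.003], [-0.022, -0.001, -1.0]]
contact_force: [-4.4, 1.7, 6.8]
grip_width: 0.996
```

Request:
{"api": "jog_arm", "payload": {"series": [[[85,-2,0,0,0,0,0],[85,-3,0,0,0,0,0],[85,-6,0,0,0,0,0],[85,-10,0,0,0,0,0],[85,-12,0,0,0,0,0],[85,-12,0,0,0,0,0],[85,-5,0,0,0,0,0],[85,0,0,10,0,0,0]]]}}

```text
time: 15.1
ee_pos: [0.5586, -0.2097, 0.1938]
tcp_rot: [[0.997, -0.074, -0.018], [-0.074, -0.997, 0.002], [-0.018, -0.001, -1.0]]
contact_force: [-0.0, -0.0, 0.3]
grip_width: 0.993
```

Request:
{"api": "jog_arm", "payload": {"series": [[[85,0,0,25,0,0,0],[85,0,0,35,0,0,0],[85,0,0,38,0,0,0],[85,0,0,38,0,0,0],[85,0,0,30,0,0,0],[85,-20,0,10,0,0,0],[85,-30,0,0,0,0,0],[85,-30,0,0,0,0,0]]]}}

```text
time: 15.77
ee_pos: [0.4819, -0.2088, 0.385]
tcp_rot: [[0.997, -0.071, -0.005], [-0.071, -0.998, -0.0], [-0.005, 0.001, -1.0]]
contact_force: [1.0, 0.2, 0.0]
grip_width: 0.997
```

```bash
python3 - <<'E'
from h import *
shot("side","s14.png",165,305,170,270,5.6)
shot("top","t14.png",215,455,105,300,3.3)
E
```

```text
(no output)
```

View pics/s14.png

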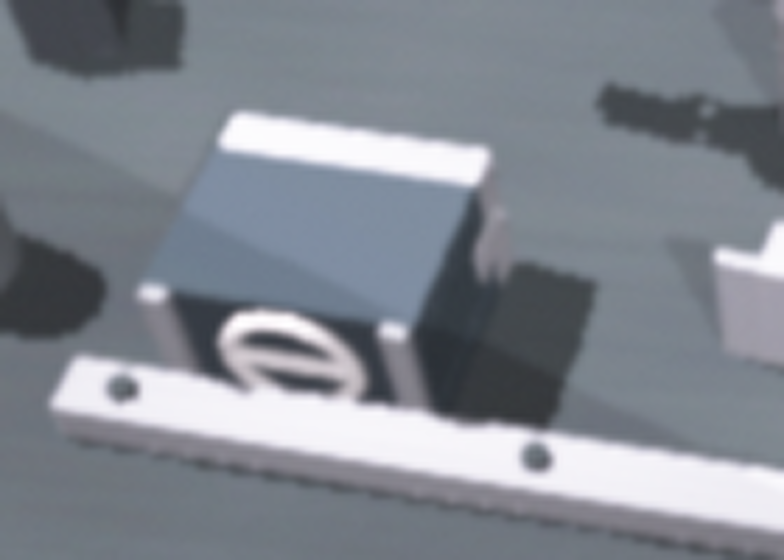

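View pics/t14.png

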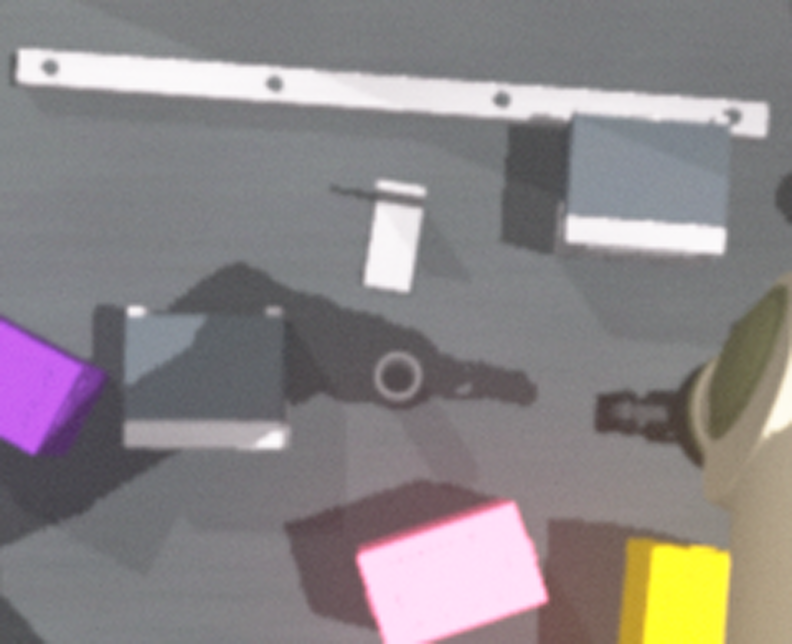

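View pics/raw_s14.png

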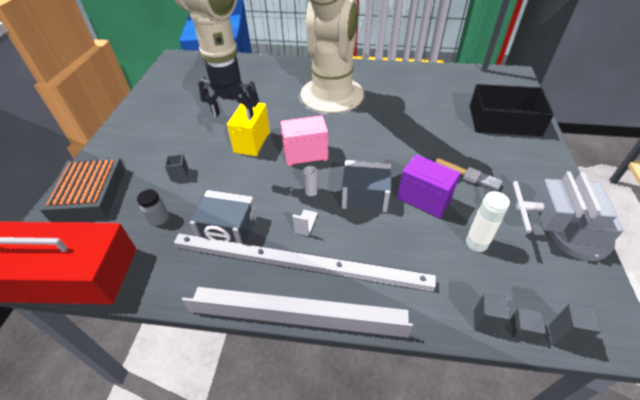

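```bash
python3 - <<'E'
from h import *
g=cv2.GaussianBlur(cv2.cvtColor(cv2.imread("pics/raw_t14.png"),cv2.COLOR_BGR2GRAY),(3,3),0).astype(float)
def edge(us,v0,v1,z,sgn,sl,name,cam="top",g=g):
    pts=[]
    for u in us:
        c=(u-us[0])*sl; a=int(round(v0+c));b=int(round(v1+c))
        d=np.diff(g[a:b,u])*sgn; i=int(d.argmax())
        w=np.clip(d[max(i-1,0):i+2],0,None); v=a+.5+(np.arange(max(i-1,0),max(i-1,0)+len(w))*w).sum()/w.sum()
        pts.append(bp(cam,u,v,z)[:2])
    p=np.array(pts);m=np.ones(len(p),bool)
    for _ in range(4):
        k=np.polyfit(p[m,1],p[m,0],1);e=p[:,0]-np.polyval(k,p[:,1]);m=abs(e)<max(2*e[m].std(),3e-4)
    print(name,"slope %.4f"%k[0],"x(-.21)=%.4f"%np.polyval(k,-.21),"n",m.sum(),"rms",e[m].std().round(5));return k
L=edge(range(390,432),167,175,.08,1,.08,"lid/body edge")      # v~171
edge(range(390,432),178,186,.08,-1,.08,"lid near edge")
edge(range(225,380),126,135,.025,-1,.07,"bar near left part")
edge(range(225,440),117,124,.025,1,.07,"bar far edge")
g2=cv2.GaussianBlur(cv2.cvtColor(cv2.imread("pics/raw_s14.png"),cv2.COLOR_BGR2GRAY),(3,3),0).astype(float)
edge(range(210,250),192,200,.08,-1,.13,"side lid/body","side",g2)
edge(range(250,420),240,250,.025,1,.155,"side bar near","side",g2)
edge(range(182,430),233,240,.025,1,.155,"side bar near2","side",g2)
E
```

```text
lid/body edge slope 0.0707 x(-.21)=0.6444 n 42 rms 0.00056
lid near edge slope 0.0798 x(-.21)=0.6198 n 42 rms 0.00069
bar near left part slope 0.0743 x(-.21)=0.7370 n 146 rms 0.00048
bar far edge slope 0.0762 x(-.21)=0.7676 n 212 rms 0.00062
side lid/body slope 0.0759 x(-.21)=0.6467 n 40 rms 0.00056
side bar near slope 0.0764 x(-.21)=0.7383 n 166 rms 0.0005
side bar near2 slope 0.0745 x(-.21)=0.7389 n 223 rms 0.00048
```

```bash
python3 -c "
from bench import r,job
print(r.get_state()['contact_force']);print(job.job_done())"
```

```text
[-0.32852392  0.36555544  0.47683116]
the job is handed in; nothing more can be done
None
```

I tipped both crates over towards the robot. The ring was on the right one, so I pushed that crate, still lying, across the table to the dispatch bar with the open fingertips. I handed the job in about 16 s into the 54 s allowed.

- **Alignment:** the stamped crate's edges have slopes of 0.071–0.080, against 0.074–0.076 for the bar, so it is parallel within measurement error.
- **Contact:** I felt about 15 N when the crate reached the bar, and its position in the picture did not change when I backed off. The top view puts its underside about 2 mm short of the bar's near face, which is within the calibration error. I count it as flush, but could not confirm that more finely.
- **The rest:** the left crate lies where it fell with its underside bare, no other thing has visibly moved, and the gripper is clear of everything.

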